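# Complete the setting-block caddy and hold it up level

### The job

Put the aluminium setting block that stands on the bench back into its own slot in the wooden caddy (the empty oblong one, marked with two dots like the block), all the way down, and let go of it. Then lift the whole caddy by its handle bar until its base is at least 12 cm above the bench, and finish while still holding it there, level and steady, with every block in its slot. Leave the offcut, the tin and the chisel where they lie.

Things in the scene. Friction and masses are not known exactly. Their poses are not given: they have to be found in the camera images.
- block: The loose setting block: plain aluminium, 45 mm (its x) by 30 mm (its y), 66 mm tall, about 0.24 kg, standing upright on the bench at any yaw, two small dark dots on top. Origin at the centre of its underside, z up. It looks the same after a half turn.
- caddy: Loose wooden carrying caddy, 0.34 kg empty, 0.86 kg full, at any yaw. Base board 156 (x) by 206 (y) by 6 mm, origin at the centre of its underside. Four pockets, walls 5 mm, rims 28 mm above the origin: oblong ones at x +42, y +75 mm (empty: the block's own) and x -42, y -75 (taken); 33 mm square ones at x -42, y +75 (taken) and x +42, y -75 (empty, unused). A bar handle spans the middle.
- slot (a point): Centre of the floor of the loose block's own slot, 6 mm above the caddy board's underside, turned as the caddy; two dark dots on the board beside it, towards the bar. The slot is 50 mm along x by 35 mm along y inside, 22 mm deep: the block stands in it with 2.5 mm to spare on every side, its long side along the caddy's x, and then sticks out 44 mm above the rim.
- handle (a point): Middle of the wooden handle bar, 105 mm above the caddy's underside, turned as the caddy. The bar runs 154 mm along x, is 20 mm square (gripped across y), on 14 mm posts at x +/-66 mm. With all blocks in place the caddy balances about this point, to within a few mm. No block reaches higher than 72 mm above the caddy's underside.
- stored_tall: Aluminium setting block, 45 by 30 by 66 mm, about 0.24 kg, like the loose one but with three dots, standing in the caddy's other oblong slot; stays there. Origin at the centre of its underside.
- stored_small: Dark wooden block, 28 by 28 by 55 mm, standing in one of the caddy's small square slots; stays there. Origin at the centre of its underside.
- offcut: Bystander: dark wooden offcut lying on the bench, 80 by 36 mm, 22 mm high. Origin at the centre of its underside.
- tin: Bystander: closed round steel tin, 60 mm across, 32 mm high. Origin at the centre of its underside.
- chisel: Bystander: chisel lying flat on the bench, 252 mm long, wooden handle 26 mm thick. Origin on the underside where handle meets blade; its x points along the blade.
Things that resemble listed ones, but are neither listed nor needed, are in the scene too. Leave any purple look-alike of the block alone.

How it is judged:
By the outcome, as a careful person would: the job done as asked, in the order asked, and still so for the second after the job is handed in, while the arm keeps its last pose, push and grip.
It also fails if it takes over 54 s, if anything falls off the work surface, if the arm or the gripper's body presses on something with over 40 N, if the wrist force passes 120 N, or if a joint passes its speed limit or range.

### The arm

A 6-joint arm with a two-finger parallel gripper is mounted at the origin on the work surface. World frame = base frame: x ahead of the robot, y to its left, z up, the work surface at z = 0. Lengths are in m, angles in degrees, forces in N, time in s.
With the tool pointing down it reaches from about 0.325 to 0.9 m from the base axis. Payload 3.5 kg.
Tool frame: the origin (TCP) lies midway between the tips of the shut fingers; the grasp point (between the pads) lies 19 mm behind it (manip.grasp_offset is the distance from the TCP to the grasp point, in m); z points along the fingers, y is the direction in which the jaws open and shut (so a half turn about z gives the same grasp; the last joint's range is limited). The gripper opens to 85 mm and grips with 20 to 120 N. Pads are 22 mm wide; open, the fingers measure 114 mm over their backs; the gripper's body (76 mm by 85 mm) begins 54 mm behind the grasp point. The pads swing forward as they close: fully open they stand 13 mm farther back than shut.
Start: joints at [-78.232, 15.837, -1.513, 72.651, 0, 84.076], TCP at [0.19, -0.595, 0.231] pointing down, gripper open.
Joint ranges: [-178.77, 178.77], [-48.84, 107.48], [-61.69, 71.31], [-111.58, 123.2], [-90, 87.43], [-180, 180]. Speed limits (degrees/s): [147.25, 147.25, 180, 180, 180, 180].

### API

Orientations are given as [roll, pitch, yaw] about the fixed x, y, z axes, in that order (R = Rz(yaw) Ry(pitch) Rx(roll)).
In Python, from cell import manip, eyes gives the robot as it stands.
- The arm moves only by the shell command python3 -m jog 'ROWS' [FORCE]. ROWS is JSON, one flat list of numbers, 5 for each row, row after row: the opening in per cent of the stroke, from 0 (shut) to 100 (fully open), then the shift along the tool's x, y, z in cm, then the turn about the tool's z in degrees. A call has 1 to 10 rows; each row is the pose to reach, as a shift and turn from the pose commanded when the call began, along the tool's axes at that moment; what a row does not reach only later rows make up. A row lasts 1/10 s, in which the tool goes at most 50 mm and 8.59 degrees, less where a joint would pass 70% of its speed; a pose out of reach is approached as far as the arm can. A call with a gripper value outside its range is refused whole. The fingers move at their own pace and stop on an object; FORCE is the grip in N (left out, the last holds). Time passes only in rows, so rows that repeat a pose let the fingers close. It gives the time, the measured TCP pose, the force and the opening at its end, in the units of the state.
- manip.sense(): the state, without advancing time (a new reading comes with each control period).
- eyes.camera(name): name is "scene" or "top"; returns (picture, depth): 384x512x3 uint8, blue, green, red; 384x512 float32, m along the optical axis (not along the pixel's ray), 0 where there is no reading.
- eyes.camera_model(name): a dict with "fx", "fy", "cx", "cy" (pixels), "cam_to_world" (4x4, takes a point from camera to world coordinates). Camera axes: x right, y up, looking along -z (the intrinsics and any distortion apply to the point x, -y, -z); pixel columns grow to the right and rows downward; lengths in m; the calibration is good to about 2 mm. A picture is of the moment at which its call begins. camera_model takes no time and is no camera call.
- manip.sign_off(): hands the job in, once; it reports no verdict.
The state is a dict: "time": time; "qpos": joint angles; "dq": joint speeds; "effort": joint torques, N m; "ee_pos": TCP position; "tcp_rot": TCP orientation; "ft_force": force on the tool from outside, world axes, zero at the start; "torque": the same for the moment, N m; "grip_width": finger opening in m.
Only numpy, scipy, OpenCV 4.12 (cv2) and the standard library are available. Lean on these libraries where they do the work, as an engineer would, in place of code of your own. Each camera call takes 0.05 s, during which the arm holds its last target. There are 200 camera calls.

## Working session

There is one attempt and no reset: what is moved stays moved. The work goes in short steps, Python scripts to look and compute and a shell command to move; the robot and the scene stay as the last step left them, time stands still between calls to the robot, and variables do not carry over. Pictures are saved under pics/ and viewed, about 8 in all and at most 12, crops included, and the job is handed in when it is done.

```bash
mkdir -p pics
cat > h.py <<'E'
import numpy as np, cv2
from cell import manip, eyes
def cloud(n):
    im,d=eyes.camera(n); m=eyes.camera_model(n)
    v,u=np.mgrid[0:384,0:512]
    k=np.array([[m['fx'],0,m['cx']],[0,m['fy'],m['cy']],[0,0,1]])
    dist=np.array(m.get('dist',m.get('distortion',np.zeros(5))),float)
    p=cv2.undistortPoints(np.stack([u,v],-1).reshape(-1,1,2).astype(np.float64),k,dist).reshape(384,512,2)
    P=np.stack([p[...,0]*d,-p[...,1]*d,-d,np.ones_like(d)],-1)@np.array(m['cam_to_world']).T
    P=P[...,:3]; P[d==0]=np.nan
    return im,P
E
python3 - <<'E'
from h import *
for n in('top','scene'):
    im,P=cloud(n); cv2.imwrite(f'pics/{n}0.png',cv2.resize(im,(800,600),interpolation=cv2.INTER_CUBIC)); np.savez(f'{n}0',im=im,P=P)
    m=eyes.camera_model(n); print(m)
print(manip.sense())
E
```

```text
{'fx': 383.08886915367526, 'fy': 383.08886915367526, 'cx': 249.17244142182508, 'cy': 190.82651394544845, 'cam_to_world': array([[-0.01354396,  0.99041102, -0.13748659,  0.51628596],
       [-0.99985632, -0.01481624, -0.0082347 , -0.02906906],
       [-0.01019277,  0.13735531,  0.9904694 ,  1.03562875],
       [ 0.        ,  0.        ,  0.        ,  1.        ]])}
{'fx': 415.82335912730326, 'fy': 415.82335912730326, 'cx': 253.85118410351356, 'cy': 189.62937271576138, 'cam_to_world': array([[-0.47073838, -0.57697424,  0.66746244,  1.30279672],
       [ 0.88205998, -0.29115397,  0.37040458,  0.32651416],
       [-0.01937957,  0.76310556,  0.64598324,  0.74281932],
       [ 0.        ,  0.        ,  0.        ,  1.        ]])}
{'time': 0.1, 'qpos': array([-7.82338326e+01,  1.58735735e+01, -1.59080251e+00,  7.26501621e+01,
        2.95112600e-03,  8.40761926e+01]), 'dq': array([ 0.01187723, -0.06812108,  0.14947477, -0.02907428,  0.03630548,
        0.05347958]), 'effort': array([ 8.62420402e-04, -4.46707463e+01,  2.96128911e+01,  8.46206822e-03,
       -6.87577108e-05,  8.17593673e-07]), 'ee_pos': array([ 0.18978215, -0.59474612,  0.23026833]), 'tcp_rot': array([-1.79886378e+02, -1.47563567e-02,  1.76899572e+01]), 'ft_force': array([0.0118291 , 0.407374  , 0.13661089]), 'torque': array([-0.00652626, -0.01549272, -0.02398726]), 'grip_width': 0.08540285226447872}
```

View pics/top0.png

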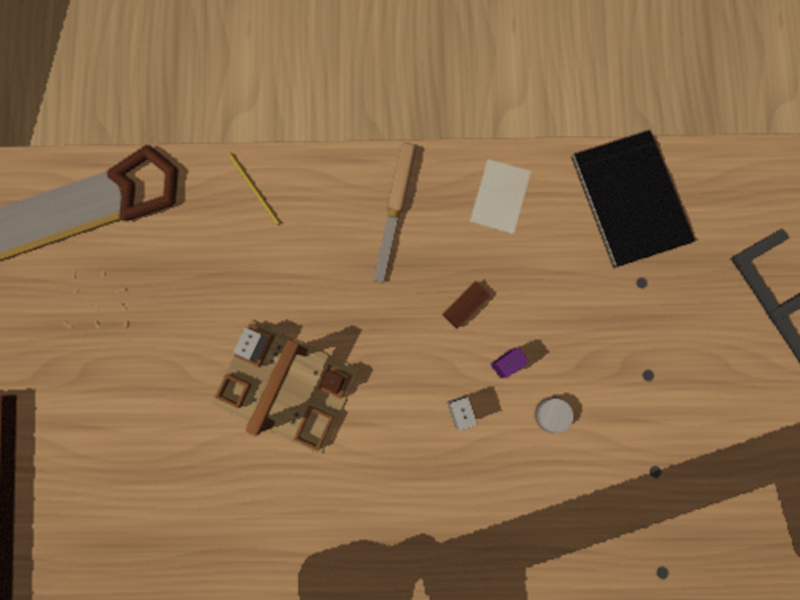

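View pics/scene0.png

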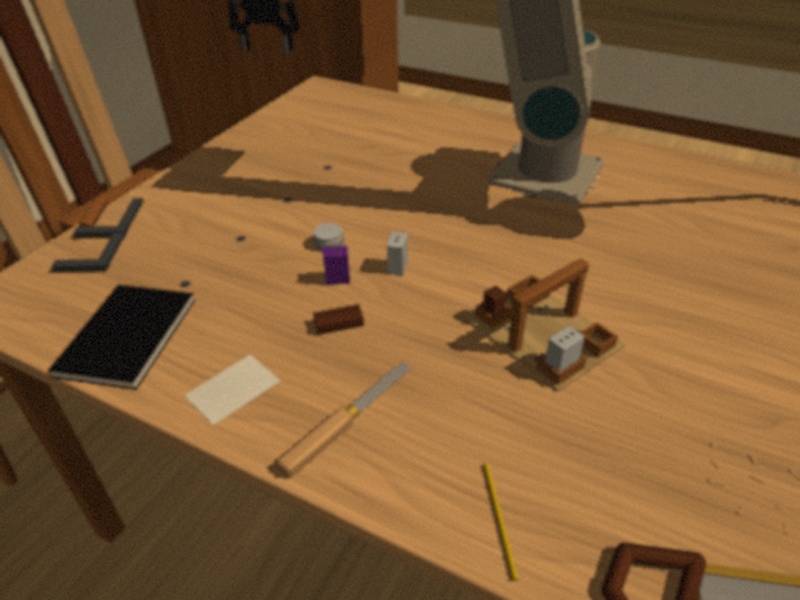

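Candidates (top0 px): the loose grey two-dot block (462,412), a purple look-alike (510,362), and the stored three-dot block (250,344). I choose (462,412). The target slot is the empty oblong at (315,428), and the empty square at (235,390) is not used.

```bash
cat >> h.py <<'E'
def rect(P,mask):
    q=P[mask][:,:2]*1000
    r=cv2.minAreaRect(q.astype(np.float32)); b=cv2.boxPoints(r)
    e0,e1=b[1]-b[0],b[2]-b[1]; L=e0 if np.hypot(*e0)>np.hypot(*e1) else e1
    return np.round(r[0],1),np.round(sorted(r[1]),1),round(np.degrees(np.arctan2(L[1],L[0]))%180,1),len(q)
def win(u0,u1,v0,v1):
    m=np.zeros((384,512),bool); m[v0:v1,u0:u1]=1; return m
E
python3 - <<'E'
from h import *
D=np.load('top0.npz'); im,P=D['im'],D['P']; Z=P[...,2]
print('bench z',np.nanmedian(Z[200:220,300:320]), 'noise',np.nanstd(Z[200:220,250:270]))
for n,w,lo,hi in[('block',win(280,312,245,285),.055,.075),('purple',win(310,345,215,250),.03,.09),('handle',win(150,200,210,285),.09,.125),
  ('tall',win(145,175,205,235),.064,.08),('small',win(203,225,230,256),.052,.07),('rim',win(185,216,255,290),.021,.036),('base',win(135,230,200,292),.003,.012)]:
    m=w&(Z>lo)&(Z<hi); print(n,rect(P,m),'z',np.round(np.nanmedian(Z[m]),4))
D=np.load('scene0.npz'); Ps=D['P'];Z=Ps[...,2]; print('scene block',rect(Ps,win(240,268,145,180)&(Z>.06)&(Z<.075)),'handle',rect(Ps,win(320,380,160,205)&(Z>.108)&(Z<.125)),'bench',np.nanmedian(Z[190:210,290:300]))
a=cv2.resize(im[235:290,270:340],None,fx=6,fy=6,interpolation=cv2.INTER_CUBIC)
b=cv2.resize(im[195:300,130:240],None,fx=3.4,fy=3.4,interpolation=cv2.INTER_CUBIC)[:330]
c=np.zeros((360,800,3),np.uint8); c[:330,:420]=a; c[:b.shape[0],425:425+b.shape[1]]=b[:,:375]
cv2.imwrite('pics/crop0.png',c)
E
```

```text
bench z 0.001126558095213559 noise 0.0018720309067671997
block (array([ 465.3, -136.7]), array([30.2, 45.4]), np.float32(17.1), 231) z 0.0669
purple (array([ 545.9, -217.2]), array([30.1, 45.7]), np.float32(125.7), 258) z 0.0666
handle (array([512.1, 158.8]), array([ 21. , 153.1]), np.float32(155.2), 614) z 0.1154
tall (array([581.8, 209.7]), array([31.3, 44.8]), np.float32(154.7), 224) z 0.073
small (array([518.9,  73.2]), array([27.4, 28. ]), np.float32(155.5), 126) z 0.062
rim (array([442.7, 108.5]), array([45.4, 60.4]), np.float32(155.5), 167) z 0.0287
base (array([516.9, 162.9]), array([241.5, 256.2]), np.float32(89.4), 3439) z 0.0066
scene block (array([ 463.3, -137.6]), array([29.4, 51.2]), np.float32(18.1), 125) handle (array([511.7, 158.1]), array([ 21.8, 154.3]), np.float32(155.0), 426) bench 0.001240286119182643
```

View pics/crop0.png

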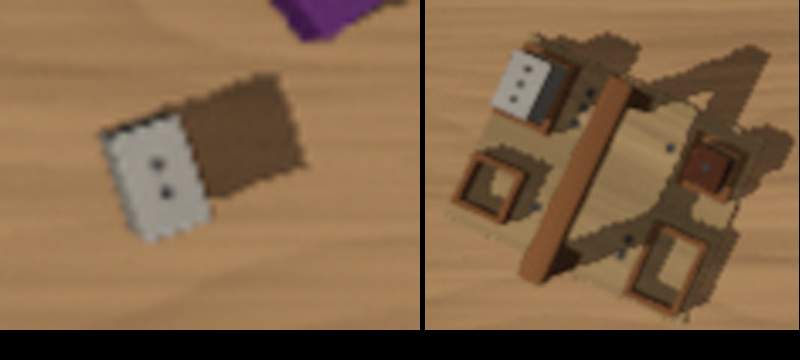

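The crop confirms it: grey block with two dots at crop px (160,180), and the empty oblong slot at (668,270) with two dots beside it at (625,248), towards the bar. To keep joint 6 in range at the slot (tool yaw 155), I'll take the block at yaw −163, a half turn from the present one.

```bash
cat >> h.py <<'E'
def to(x,y,z,yaw):
    "shift (cm, tool axes) and turn (deg) from the measured pose; mm in"
    from scipy.spatial.transform import Rotation as R
    s=manip.sense(); r=R.from_euler('xyz',s['tcp_rot'],degrees=True)
    d=r.inv().apply(np.array([x,y,z])/1000-s['ee_pos'])*100
    t=(s['tcp_rot'][2]-yaw+180)%360-180
    print('t',round(s['time'],2),'pos',np.round(s['ee_pos']*1000,1),'rot',np.round(s['tcp_rot'],1),'F',np.round(s['ft_force'],1),'w',round(s['grip_width']*1000,1),'-> shift',np.round(d,2),'turn',round(t,1))
E
python3 -m jog '[100,2,-1.8,0.2,-5, 100,6,-5.3,0.5,-13, 100,10,-8.8,1,-21, 100,14,-12.3,1.5,-29, 100,18,-15.8,2,-37, 100,22,-19.3,2.5,-45, 100,26,-22.8,3,-53, 100,30,-26.4,3.4,-61, 100,34,-29.9,3.7,-69, 100,37,-32.5,4,-77]'
python3 -c "
from h import *
to(465,-137,200,-163)"
```

```text
time: 1.1
ee_pos: [0.4352, -0.186, 0.1922]
tcp_rot: [-180.0, -0.0, 95.0]
ft_force: [0.4, -1.4, 0.1]
grip_width: 0.0853
t 1.1 pos [ 435.2 -186.   192.2] rot [-180.   -0.   95.] F [ 0.4 -1.4  0.1] w 85.3 -> shift [ 4.62  3.4  -0.78] turn -102.0
```

```bash
python3 -m jog '[100,0.8,0.5,0,-8, 100,1.8,1.2,0,-16, 100,2.7,1.9,0,-24, 100,3.3,2.4,0,-32, 100,3.4,2.4,0.5,-40, 100,3.4,2.4,1,-48, 100,3.4,2.4,1.5,-56, 100,3.4,2.4,2,-64, 100,3.4,2.4,2.5,-72, 100,3.4,2.4,3,-80]'
python3 -m jog '[100,0,0,0.5,-8, 100,0,0,1.5,-16, 100,0,0,2.5,-22, 100,0,0,3,-22, 100,0,0,3,-22, 100,0,0,3,-22, 100,0,0,3,-22]'
python3 - <<'E'
from h import *
to(465,-137,30,-163)
im,P=cloud('top'); Z=P[...,2]
s=cloud('scene'); 
cv2.imwrite('pics/look1.png',np.hstack([cv2.resize(im[200:320,230:370],(400,343)),cv2.resize(s[0][90:210,190:330],(400,343))]))
m=(np.abs(P[...,0]-.465)<.04)&(np.abs(P[...,1]+.137)<.04)&(Z>.055)&(Z<.075); print(rect(P,m))
P=s[1];Z=P[...,2]
m=(np.abs(P[...,0]-.465)<.04)&(np.abs(P[...,1]+.137)<.04)&(Z>.06)&(Z<.075); print(rect(P,m))
E
```

```text
time: 2.1
ee_pos: [0.4555, -0.1519, 0.1619]
tcp_rot: [180.0, -0.1, 175.0]
ft_force: [-0.6, 0.0, -0.1]
grip_width: 0.0855
time: 2.8
ee_pos: [0.4563, -0.1523, 0.133]
tcp_rot: [-180.0, 0.0, -163.4]
ft_force: [0.3, -0.4, -0.3]
grip_width: 0.0854
t 2.8 pos [ 456.3 -152.3  133. ] rot [-180.     0.  -163.4] F [ 0.3 -0.4 -0.3] w 85.4 -> shift [-1.27  1.23 10.3 ] turn -0.4
(array([ 472.7, -134. ]), array([29.4, 29.4]), np.float32(17.2), 135)
(array([ 465.1, -137.1]), array([29.7, 48.8]), np.float32(17.2), 122)
```

View pics/look1.png

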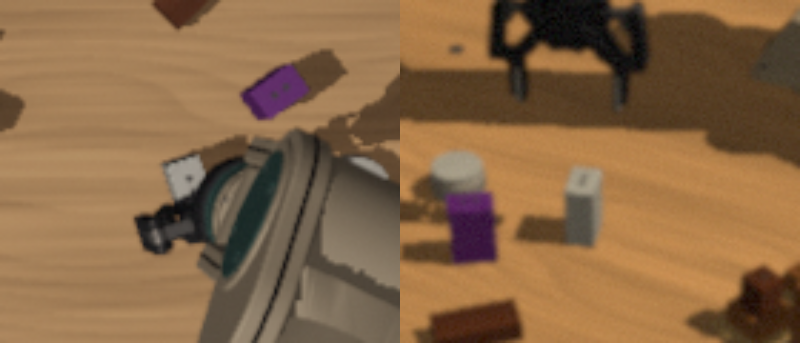

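The picture shows the open jaws (at 575,60 in the right crop) still beside the untouched block (583,205), with the purple one (470,225) clear. Now align, descend and grip.

```bash
python3 -m jog '[100,-0.6,0.6,0,0, 100,-1.27,1.23,0,0, 100,-1.27,1.23,1,-0.3, 100,-1.27,1.23,3,-0.3, 100,-1.27,1.23,5.5,-0.3, 100,-1.27,1.23,8,-0.3, 100,-1.27,1.23,9.6,-0.3, 100,-1.27,1.23,10.3,-0.3, 100,-1.27,1.23,10.3,-0.3, 100,-1.27,1.23,10.3,-0.3]'
python3 -m jog '[50,0,0,0,0, 40,0,0,0,0, 30,0,0,0,0, 20,0,0,0,0, 20,0,0,0,0, 20,0,0,0,0, 20,0,0,0,0, 20,0,0,0,0]' 50
python3 -c "
from h import *
to(465,-137,30,-163)"
```

```text
time: 3.9
ee_pos: [0.465, -0.1368, 0.0299]
tcp_rot: [-180.0, 0.0, -163.0]
ft_force: [0.3, 0.3, -0.3]
grip_width: 0.0852
time: 4.7
ee_pos: [0.4649, -0.1368, 0.03]
tcp_rot: [-180.0, 0.0, -163.0]
ft_force: [-0.8, 0.4, 5.4]
grip_width: 0.0292
t 4.7 pos [ 464.9 -136.8   30. ] rot [-180.    0. -163.] F [-0.8  0.4  5.4] w 29.2 -> shift [-0.   -0.02  0.  ] turn -0.0
```

```bash
python3 -m jog '[20,0,0,-0.5,0, 20,0,0,-2,0, 20,0,0,-4,0, 20,0,0,-6,0, 20,0,0,-8,0, 20,0,0,-9.5,0, 20,0,0,-10,0, 20,0,0,-10,0]' 50
python3 -m jog '[20,-0.3,1,0,2, 20,-0.8,4,0,7, 20,-1.5,7,0,12, 20,-2.2,10.5,0,17, 20,-2.9,14,0,23, 20,-3.6,17.5,0,29, 20,-4.2,20.5,0,34, 20,-4.7,22.6,0,38, 20,-4.9,23.7,0,41, 20,-5,24.1,0,41.9]'
python3 -m jog '[20,0,0,0.5,0, 20,0,0,1.5,0, 20,0,0,2.5,0, 20,0,0,3.5,0, 20,0,0,4,0, 20,0,0,4,0, 20,0,0,4,0]'
python3 - <<'E'
from h import *
to(442.5,108.2,36,155.1)
im,P=cloud('top'); s=cloud('scene'); np.savez('l2',im=im,P=P,s=s[0],Ps=s[1])
cv2.imwrite('pics/look2.png',np.hstack([cv2.resize(im[195:315,130:270],(400,343),interpolation=2),cv2.resize(s[0][130:250,270:410],(400,343),interpolation=2)]))
for n,P in(('top',P),('scene',s[1])):
    x,y,Z=P[...,0],P[...,1],P[...,2]
    print(n,'handle',rect(P,(abs(x-.512)<.1)&(abs(y-.1585)<.06)&(abs(Z-.116)<.008)&(abs((x-.512)*.42+(y-.1585)*.908)<.015)))
E
```

```text
time: 5.5
ee_pos: [0.4647, -0.1369, 0.1297]
tcp_rot: [-180.0, 0.0, -163.0]
ft_force: [0.4, -0.4, -1.5]
grip_width: 0.0294
time: 6.5
ee_pos: [0.4404, 0.1093, 0.1281]
tcp_rot: [-179.9, -0.1, 155.2]
ft_force: [0.3, 0.7, -2.0]
grip_width: 0.0292
time: 7.2
ee_pos: [0.442, 0.1082, 0.0894]
tcp_rot: [-180.0, -0.0, 155.1]
ft_force: [0.6, -0.1, -2.2]
grip_width: 0.0294
t 7.2 pos [442.  108.2  89.4] rot [-180.    -0.   155.1] F [ 0.6 -0.1 -2.2] w 29.4 -> shift [-0.05  0.02  5.34] turn -0.0
top handle (array([525., 153.]), array([ 20.8, 124.9]), np.float32(155.2), 420)
scene handle (array([510.8, 158.1]), array([ 21.8, 156.2]), np.float32(156.0), 433)
```

View pics/look2.png

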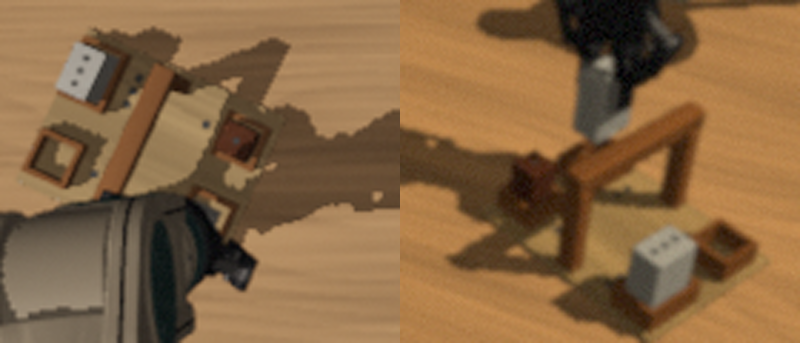

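The view shows the block (600,100 right crop) held upright behind the bar over the target slot (210,210 left crop), and the caddy hasn't moved. Lowering, gently near the rim.

```bash
python3 -m jog '[20,-0.03,0.02,0.7,0, 20,-0.03,0.02,1.5,0, 20,-0.03,0.02,2.3,0, 20,-0.03,0.02,2.7,0, 20,-0.03,0.02,2.9,0, 20,-0.03,0.02,3.1,0, 20,-0.03,0.02,3.3,0, 20,-0.03,0.02,3.5,0, 20,-0.03,0.02,3.7,0, 20,-0.03,0.02,3.7,0]'
python3 -c "
from h import *
to(442.5,108.2,36,155.1)"
```

```text
time: 8.3
ee_pos: [0.4421, 0.1084, 0.0523]
tcp_rot: [-180.0, -0.0, 155.1]
ft_force: [-0.7, 0.5, -2.5]
grip_width: 0.0298
t 8.3 pos [442.1 108.4  52.3] rot [-180.    -0.   155.1] F [-0.7  0.5 -2.5] w 29.8 -> shift [-0.04 -0.    1.63] turn -0.0
```

```bash
python3 -m jog '[20,0,0,0.3,0, 20,0,0,0.6,0, 20,0,0,0.9,0, 20,0,0,1.1,0, 20,0,0,1.3,0, 20,0,0,1.4,0, 20,0,0,1.5,0, 20,0,0,1.55,0, 20,0,0,1.6,0, 20,0,0,1.6,0]'
python3 -c "
from h import *
to(442.5,108.2,36,155.1)"
```

```text
time: 9.3
ee_pos: [0.4423, 0.1084, 0.0365]
tcp_rot: [180.0, 0.0, 155.1]
ft_force: [0.3, -0.4, -2.6]
grip_width: 0.0292
t 9.3 pos [442.3 108.4  36.5] rot [180.    0.  155.1] F [ 0.3 -0.4 -2.6] w 29.2 -> shift [-0.02 -0.02  0.05] turn -0.0
```

```bash
python3 -m jog '[20,0,0,0.05,0, 20,0,0,0.05,0, 38,0,0,0.05,0, 45,0,0,0.05,0, 55,0,0,0.05,0, 60,0,0,0.05,0, 60,0,0,0.05,0, 60,0,0,0.05,0]'
python3 -m jog '[60,0,0,-0.5,0, 60,0,0,-2,0, 60,0,0,-4.5,0, 60,0,0,-7.5,0, 60,0,0,-10.5,0, 60,0,0,-13.5,0, 60,0,0,-16,0, 60,0,0,-17,0, 60,0,0,-17,0, 60,0,0,-17,0]'
python3 - <<'E'
from h import *
to(512,158.5,200,155.1)
im,P=cloud('top'); s=cloud('scene')
cv2.imwrite('pics/look3.png',np.hstack([cv2.resize(im[195:315,130:270],(400,343),interpolation=2),cv2.resize(s[0][130:250,270:410],(400,343),interpolation=2)]))
for n,P in(('top',P),('scene',s[1])):
    x,y,Z=P[...,0],P[...,1],P[...,2]
    print(n,'handle',rect(P,(abs(x-.512)<.1)&(abs(y-.1585)<.06)&(abs(Z-.116)<.008)&(abs((x-.512)*.42+(y-.1585)*.908)<.015)))
    m=(abs(x-.4425)<.04)&(abs(y-.108)<.04)&(abs(Z-.073)<.012); print('block',rect(P,m),np.nanpercentile(Z[m],[50,90]) if m.any() else 0)
    m=(abs(x-.582)<.04)&(abs(y-.209)<.04)&(abs(Z-.073)<.012); print('tall',np.nanpercentile(Z[m],[50,90]) if m.any() else 0)
E
```

```text
time: 10.1
ee_pos: [0.4424, 0.1084, 0.0361]
tcp_rot: [180.0, 0.0, 155.1]
ft_force: [0.3, -0.5, -0.2]
grip_width: 0.0513
time: 11.1
ee_pos: [0.4416, 0.1084, 0.205]
tcp_rot: [-180.0, -0.1, 155.1]
ft_force: [0.5, -0.7, -0.0]
grip_width: 0.0514
t 11.1 pos [441.6 108.4 205. ] rot [-1.800e+02 -1.000e-01  1.551e+02] F [ 0.5 -0.7 -0. ] w 51.4 -> shift [-4.28  7.51  0.49] turn -0.0
top handle (array([525. , 153.1]), array([ 20.5, 124.9]), np.float32(155.0), 452)
block (array([448.8, 106.2]), array([30.2, 33.5]), np.float32(155.3), 159) [0.07258602 0.0748103 ]
tall [0.07291015 0.07538499]
scene handle (array([511.2, 158. ]), array([ 21.6, 154.2]), np.float32(155.3), 428)
block (array([441.9, 107.9]), array([31.8, 48.1]), np.float32(154.7), 187) [0.0722789  0.07437538]
tall [0.07236084 0.0743257 ]
```

View pics/look3.png

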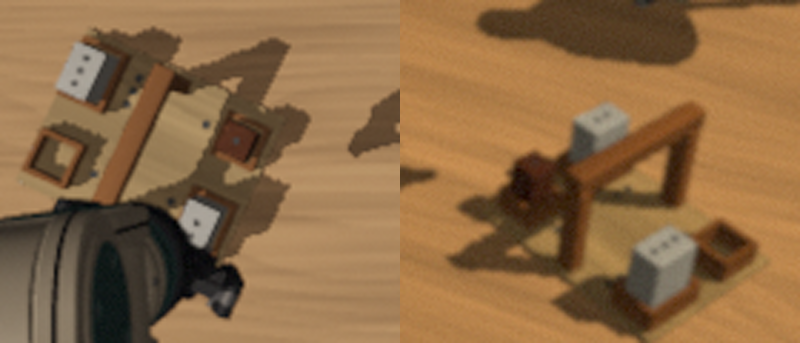

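The block (200,225 left, 600,130 right) sits in its slot, dots up. Its top is at the same height as the stored three-dot block (72.3 vs 72.4 mm), and the caddy hasn't moved. Now the handle.

```bash
python3 -m jog '[75,-0.7,1.2,0,0, 75,-2,3.5,0,0, 75,-3.3,5.8,0,0, 75,-4.1,7.2,0,0, 75,-4.28,7.5,0.5,0, 75,-4.28,7.5,3,0, 75,-4.28,7.5,6,0, 75,-4.28,7.5,9,0, 75,-4.28,7.5,11.3,0, 75,-4.28,7.5,12,0]'
python3 -m jog '[75,0,0,0,0, 60,0,0,0,0, 45,0,0,0,0, 32,0,0,0,0, 24,0,0,0,0, 12,0,0,0,0, 8,0,0,0,0, 8,0,0,0,0, 8,0,0,0,0, 8,0,0,0,0]' 110
python3 -c "
from h import *
to(512,158.5,85,155.1)"
```

```text
time: 12.2
ee_pos: [0.5092, 0.1578, 0.0822]
tcp_rot: [-179.8, -0.3, 155.1]
ft_force: [-1.4, 0.8, 0.4]
grip_width: 0.0642
time: 13.2
ee_pos: [0.5133, 0.158, 0.0874]
tcp_rot: [-180.0, 0.1, 155.1]
ft_force: [-1.6, -1.9, 6.6]
grip_width: 0.0183
t 13.2 pos [513.3 158.   87.4] rot [-1.800e+02  1.000e-01  1.551e+02] F [-1.6 -1.9  6.6] w 18.3 -> shift [ 0.14 -0.01  0.24] turn -0.0
```

```bash
python3 -m jog '[8,0,0,-0.1,0, 8,0,0,-0.3,0, 8,0,0,-0.6,0, 8,0,0,-1,0, 8,0,0,-1.4,0, 8,0,0,-1.7,0, 8,0,0,-1.9,0, 8,0,0,-2,0, 8,0,0,-2,0, 8,0,0,-2,0]' 110
cat > chk.py <<'E'
from h import *; import sys
to(513,158,227,155.1)
s=manip.sense(); print('torque',np.round(s['torque'],2))
h=s['ee_pos'][2]-.087
im,P=cloud('scene'); t=cloud('top')
for n,(I,P) in(('scene',(im,P)),('top',t)):
    x,y,Z=P[...,0],P[...,1],P[...,2]
    for nm,c,zt in(('tall',(.582,.209),.072),('block',(.4425,.108),.072),('small',(.519,.073),.061)):
        m=(abs(x-c[0])<.035)&(abs(y-c[1])<.035)&(abs(Z-zt-h)<.012)
        if m.sum()>15: print(n,nm,'centre',rect(P,m)[:3],'top-h',np.round(np.nanmedian(Z[m])-h,4))
    m=(abs((x-.512)*.42+(y-.1585)*.908)<.008)&(abs(x-.512)<.09)&(abs(y-.1585)<.06)&(abs(Z-.115-h)<.012)
    a=(x-.512)*-.907+(y-.1585)*.42
    q=m&(abs(a)>.045)
    if q.sum()>20: print(n,'bar slope deg',np.degrees(np.polyfit(a[q],Z[q],1)[0]).round(2))
v=min(130,max(0,150-int(h*350)))
cv2.imwrite(sys.argv[1],np.hstack([cv2.resize(t[0][175:325,110:285],(400,343),interpolation=2),cv2.resize(im[v:v+150,250:425],(400,343),interpolation=2)]))
E
python3 chk.py pics/look4.png
```

```text
time: 14.2
ee_pos: [0.5126, 0.1584, 0.1059]
tcp_rot: [-180.0, -0.0, 155.1]
ft_force: [-0.4, -0.0, -7.3]
grip_width: 0.0186
t 14.2 pos [512.6 158.4 105.9] rot [-180.    -0.   155.1] F [-0.4 -0.  -7.3] w 18.6 -> shift [ -0.05  -0.02 -12.11] turn -0.0
torque [ 0.01  0.06 -0.06]
scene tall centre (array([580.2, 209.1]), array([30.2, 46.3]), np.float32(156.0)) top-h 0.0723
scene block centre (array([445.3, 105.9]), array([31.3, 38.3]), np.float32(159.4)) top-h 0.0717
scene small centre (array([516.7,  73.1]), array([29.7, 29.7]), np.float32(155.6)) top-h 0.0608
scene bar slope deg 2.07
top tall centre (array([590.7, 205.3]), array([23.7, 30.9]), np.float32(64.1)) top-h 0.0728
top block centre (array([442.6, 109.2]), array([30. , 45.6]), np.float32(155.3)) top-h 0.0722
top small centre (array([517.8,  73.4]), array([27.7, 28.1]), np.float32(153.9)) top-h 0.0613
top bar slope deg 0.29
```

View pics/look4.png

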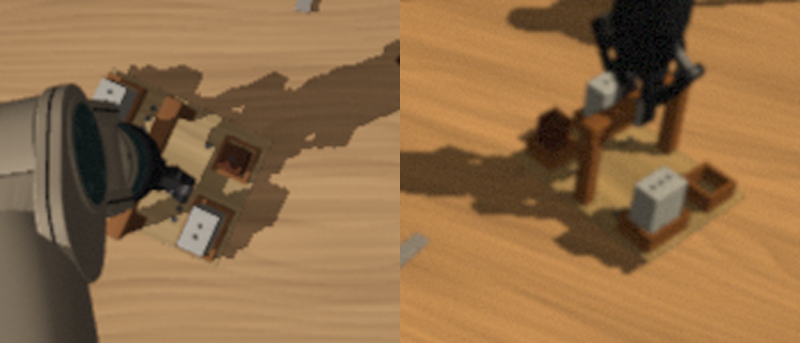

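The caddy hangs level about 19 mm up. All three blocks are seated (block 200,230 left; tall 660,195 and small 550,130 right). Lifting on.

```bash
python3 -m jog '[8,0,0,-0.2,0, 8,0,0,-0.6,0, 8,0,0,-1.2,0, 8,0,0,-2,0, 8,0,0,-2.8,0, 8,0,0,-3.6,0, 8,0,0,-4.4,0, 8,0,0,-5.2,0, 8,0,0,-6,0, 8,0,0,-6.8,0]'
python3 -m jog '[8,0,0,-0.8,0, 8,0,0,-1.6,0, 8,0,0,-2.4,0, 8,0,0,-3.2,0, 8,0,0,-4,0, 8,0,0,-4.7,0, 8,0,0,-5.3,0, 8,0,0,-5.7,0, 8,0,0,-5.9,0, 8,0,0,-6,0]'
python3 -m jog '[8,0,0,0,0, 8,0,0,0,0, 8,0,0,0,0, 8,0,0,0,0, 8,0,0,0,0, 8,0,0,0,0, 8,0,0,0,0, 8,0,0,0,0, 8,0,0,0,0, 8,0,0,0,0]'
python3 chk.py pics/look5.png
```

```text
time: 15.3
ee_pos: [0.5127, 0.1584, 0.1747]
tcp_rot: [180.0, 0.0, 155.1]
ft_force: [0.3, 0.0, -7.7]
grip_width: 0.0182
time: 16.3
ee_pos: [0.5127, 0.1584, 0.2341]
tcp_rot: [-180.0, -0.0, 155.1]
ft_force: [0.1, -0.1, -6.9]
grip_width: 0.0184
time: 17.3
ee_pos: [0.5127, 0.1584, 0.234]
tcp_rot: [180.0, -0.0, 155.1]
ft_force: [0.1, 0.2, -8.3]
grip_width: 0.018
t 17.3 pos [512.7 158.4 234. ] rot [180.   -0.  155.1] F [ 0.1  0.2 -8.3] w 18.0 -> shift [-0.04 -0.03  0.7 ] turn -0.0
torque [ 0.02  0.01 -0.02]
scene tall centre (array([579.4, 209.5]), array([31.2, 48.8]), np.float32(155.8)) top-h 0.072
scene block centre (array([443.5, 107.4]), array([31.2, 43. ]), np.float32(153.6)) top-h 0.072
scene small centre (array([517. ,  72.6]), array([30.4, 30.8]), np.float32(62.6)) top-h 0.0603
scene bar slope deg -0.68
top tall centre (array([584. , 208.3]), array([30. , 37.7]), np.float32(155.3)) top-h 0.0723
top block centre (array([442.6, 109.4]), array([30.1, 45.7]), np.float32(155.5)) top-h 0.0723
top small centre (array([517.8,  73.5]), array([27.5, 28.1]), np.float32(63.5)) top-h 0.0613
top bar slope deg -0.05
```

View pics/look5.png

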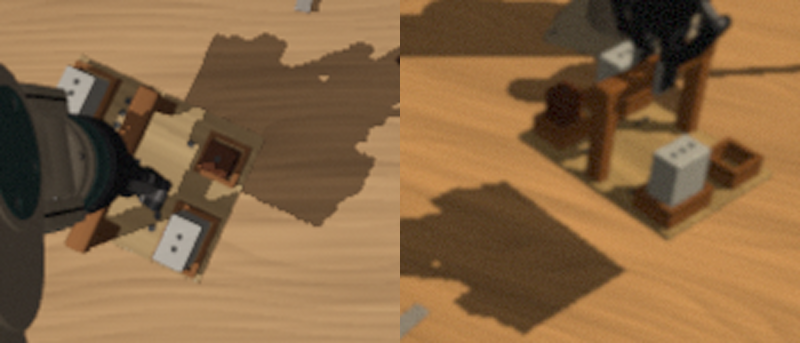

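The caddy is held level with its base about 147 mm up. All blocks are seated (loose one at 180,240 left) and the force is steady at 8.3 N, the full weight. Handing in.

```bash
python3 -c "
from cell import manip
print(manip.sign_off())"
```

```text
the job is handed in; nothing more can be done
None
```

The two-dot aluminium block is back in its own slot and released. I then lifted the caddy by its handle bar and handed the job in at about 17 s, still holding it with the base about 14.7 cm above the bench.

**Seating:** in the last top-camera view the loose block and the stored three-dot block stood equally high, 72.3 mm above the caddy's underside. The dark wooden block was at 61.3 mm, as it should be when seated.

**Level and steady:** the bar's slope read −0.05° from the top camera and −0.7° from the scene camera. The scene view is noisier, because the gripper partly hides the bar. The tool pose was unchanged over the last second. The wrist force was 8.3 N, about the weight of the full caddy.

**Bystanders:** the arm was not sent near the offcut, tin, chisel or purple look-alike. I did not re-measure their positions at the end.

**Failed checks:** none. Some block outlines came out short or shifted where the arm hid part of them.

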